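# Square the board stack, then open the cassette's double-caught gate and hold it wide

## Task

The bare boards in this cassette have slid sideways on their runners, so the gate jamb would stop them coming out: tap the whole stack over until its edges are flush against the long side fence by the hinge. Then squeeze the main catch on the post, so that the gate springs ajar on to its safety catch; squeeze the safety catch's two tabs on the gate itself and, keeping them squeezed, swing the gate out past its detent until it stands wide open, a little beyond square to its closed position. The gate is sprung and swings back if let go, so finish still squeezing those tabs and holding the gate wide, ready for me to draw the boards out; leave the other things on the bench where they are.

Things in the scene. Friction and masses are not known exactly. Their poses are not given: they have to be found in the camera images.
- cassette: aluminium board cassette, fixed, place and turn vary. Origin on the gate's hinge axis at bench level; x from the gate into the cassette, y along the shut gate from latch post (right, y -103 to -184 mm, x -28 to 26) to hinge. Base top z 10; runners carry the boards at z 36. Back stop face x 115, top z 54. The -y side is open: boards can be pushed there at x 55 to 105. Jamb x 4-8, y -126 to -88
- fence_face (a point): point on the side fence's inner face: cassette (61, -4, 44) mm, halfway along the boards, at the stack's mid-height. The fence is the wall behind the hinge, face at y -4 mm, x 9 to 123, top z 54
- hinge (a point): point on the gate's hinge axis, cassette (0, 0, 82) mm; the axis is vertical
- main_grip (a point): midway between the main catch's two upright tabs: cassette (0, -156, 84) mm. Tabs 22 mm wide along x, 4 thick, free from z 62 to their tops at z 101; outer faces at y -134 (moving, next the gate) and -178 (fixed). Grip from above along y, fingers outside: 44 mm wide, 34.5 when fully squeezed
- main_catch (a joint): main catch on the latch post, m: 0 at rest with its bolt over the gate's end; squeezing moves its tab along -y up to 0.0095; the bolt clears the gate at 0.0065. Spring 3 N at rest, 8 N fully squeezed; springs back when let go
- gate (a joint): gate angle, rad: 0 shut, grows as it swings towards the robot (clockwise from above), stop at 1.9, square 1.57. Hinge spring 0.08 N m/rad, neutral at 0.30: with the main bolt drawn it opens to 0.145 and rests on the safety bolt. Roller detent resists from 0.45 to 0.85 (to 0.2 N m); let go beyond it, the gate drops back to about 1.25. Panel 100 mm long, 6 thick, z 16 to 60
- gate_grip (a point): midway between the safety catch's two upright tabs on the gate, 62 mm from the hinge axis, z 84: at gate angle a it is at cassette (-62 sin a, -62 cos a); its y axis points along the gate to the hinge. Tabs 22 mm wide, 4 thick, free from z 64 to tops at 101; outer faces 40 (fixed) and 84 mm (moving) from the axis. Grip from above along the gate, fingers outside: 44 mm, squeezed 35.5
- safety_catch (a joint): safety catch riding on the gate, m: 0 at rest with its bolt past the gate's free end; squeezing moves its tab towards the hinge up to 0.0085; the bolt clears the post at 0.007. Spring 3 N at rest, 7 N fully squeezed; springs back when let go
- board1: copper-clad bare board, 100 (x) x 80 (y) x 3.2 mm, 50 g, loose; number 1 of five from the bottom of the stack (underside at z = 36.0 mm). Origin: centre of its underside; axes along the cassette's when square. Flush when its centre is at cassette y = -44 mm
- board2: copper-clad bare board, 100 (x) x 80 (y) x 3.2 mm, 50 g, loose; number 2 of five from the bottom of the stack (underside at z = 39.2 mm). Origin: centre of its underside; axes along the cassette's when square. Flush when its centre is at cassette y = -44 mm
- board3: copper-clad bare board, 100 (x) x 80 (y) x 3.2 mm, 50 g, loose; number 3 of five from the bottom of the stack (underside at z = 42.4 mm). Origin: centre of its underside; axes along the cassette's when square. Flush when its centre is at cassette y = -44 mm
- board4: copper-clad bare board, 100 (x) x 80 (y) x 3.2 mm, 50 g, loose; number 4 of five from the bottom of the stack (underside at z = 45.6 mm). Origin: centre of its underside; axes along the cassette's when square. Flush when its centre is at cassette y = -44 mm
- board5: copper-clad bare board, 100 (x) x 80 (y) x 3.2 mm, 50 g, loose; number 5 of five from the bottom of the stack (underside at z = 48.8 mm). Origin: centre of its underside; axes along the cassette's when square. Flush when its centre is at cassette y = -44 mm
- cleaner: bystander: round steel tin of brass wool, 65 x 65 x 31 mm, loose; origin centre of underside
- driver: bystander: small screwdriver with a red handle lying beside the fence, 17 x 150 x 17 mm, loose
- loupe: bystander: black eye loupe, 34 x 34 x 27 mm, loose; origin centre of underside
- clear_bin: bystander, fixed: clear open-topped bin at the back right of the cassette, footprint about world x 0.66 to 0.86, y 0.18 to 0.32 m, top at z 0.086 m; keep the gripper clear of it when tapping
- iron_holder: bystander, fixed: black iron stand right of the cassette, within world x 0.27 to 0.60, y 0.11 to 0.20 m, up to z 0.095 m (iron handle to 0.15 m at x under 0.40)
- marker: bystander: black marker pen, 15 x 131 x 15 mm, lying, loose

How it is judged:
By the outcome, as a careful person would: the job done as asked, in the order asked, and still so for the second after the job is handed in, while the arm keeps its last pose, push and grip.
It also fails if it takes over 59 s, if anything falls off the work surface, if the arm or the gripper's body presses on something with over 40 N, if the wrist force passes 120 N, or if a joint passes its speed limit or range.

## Robot

A 6-joint arm with a two-finger parallel gripper is mounted at the origin on a cart in front of the work surface, level with it; the furniture and walls round the work are solid. World frame = base frame: x ahead of the robot, y to its left, z up, the work surface at z = 0. Lengths are in m, angles in rad, forces in N, time in s.
With the tool pointing down it reaches from about 0.325 to 1 m from the base axis. Payload 5.1 kg.
Tool frame: the origin (TCP) lies on the centre line of the jaws, within the pads' length; the fingertips stand 25 mm ahead of it and the grasp point (between the pads) lies 6 mm ahead of it; z points along the fingers, y is the direction in which the jaws open and shut (so a half turn about z gives the same grasp; the last joint's range is limited). The gripper opens to 85 mm and grips with 20 to 120 N. Pads are 22 mm wide; open, the fingers measure 114 mm over their backs; the gripper's body (76 mm by 85 mm) begins 54 mm behind the grasp point. The pads swing forward as they close: fully open they stand 13 mm farther back than shut.
Start: joints at [-0.083, 0.124, 1.65, -0, 1.367, -0.083], TCP at [0.65, -0, 0.256] pointing down, gripper open.
Joint ranges: [-2.61, 2.61], [-1.02, 2.33], [0.03, 2.71], [-1.35, 4.49], [0.32, 2.68], [-2.91, 2.91]. Speed limits (rad/s): [2.57, 2.57, 3.14, 3.14, 3.14, 3.14].

## Interface

Orientations are given as a unit quaternion [x, y, z, w].
In Python, from rig import r gives the robot as it stands. The module is installed in compiled form; this text tells all that it offers.
- The arm moves only by the tool move_arm, never from a script. Its arguments are lists of equal length, an entry for each row: "xyz": the shift along the tool's x, y, z in cm, a list of three; "spin": the turn about the tool's z in degrees; "grip": the finger opening in cm, from 0 to 8.54. A call has 1 to 20 rows; each row shifts and turns the pose as measured when the row begins, along the tool's axes as they then stand; what a row does not reach is not made up. A row lasts 1/8 s, in which the tool goes at most 62.5 mm and 10.7 degrees, less where a joint would pass 70% of its speed; a pose out of reach is approached as far as the arm can. A call is refused whole if a number of a shift passes 6.25 or a number of a turn 10.7, either way. A call with a gripper value outside its range is refused whole. The fingers move at their own pace and stop on an object; "newtons" is the grip in N (left out, the last holds). Time passes only in rows, so rows that do not move let the fingers close. It gives the time, the measured TCP pose, the force and the opening at its end, in the units of the state.
- r.sense(): the state, without advancing time (a new reading comes with each control period).
- r.read_camera(name): name is "scene" or "side" or "wrist"; returns a dict with "color" (420x560x3 uint8, red, green, blue), "depth" (420x560 float32, m along the optical axis (not along the pixel's ray), 0 where there is no reading), "fx", "fy", "cx", "cy" (pixels), "R" (3x3) and "t" (3): a world point X has camera coordinates R X + t. Camera axes: x right, y down, z forward; pixel columns grow to the right and rows downward; lengths in m; the calibration is good to about 2 mm. A picture is of the moment at which its call begins.
- r.sign_off(): hands the job in, once; it reports no verdict.
The state is a dict: "time": time; "q": joint angles; "joint_vel": joint speeds; "tau": joint torques, N m; "tcp_pos": TCP position; "orientation": TCP orientation; "force": force on the tool from outside, world axes, zero at the start; "moment": the same for the moment, N m; "finger_gap": finger opening in m.
Only numpy, scipy, OpenCV 4.12 (cv2) and the standard library are available. Lean on these libraries where they do the work, as an engineer would, in place of code of your own. Each camera call takes 0.05 s, during which the arm holds its last target. There are 200 camera calls.

## Working session

There is one attempt and no reset: what is moved stays moved. The work goes in short steps, Python scripts to look and compute and a tool call to move; the robot and the scene stay as the last step left them, time stands still between calls to the robot, and variables do not carry over. Pictures are saved under pics/ and viewed, about 8 in all and at most 12, crops included, and the job is handed in when it is done.

Besides the shell and the picture viewer there is one more tool, called after "Request:" as name(argument=value, ...) on one line, values as JSON. move_arm: Moves the arm, as the interface text tells. Its arguments: {"type":"object","properties":{"xyz":{"type":"array"},"spin":{"type":"array"},"grip":{"type":"array"},"newtons":{"type":"number"}},"required":["xyz","spin","grip"]}

```bash
mkdir -p pics
cat > h.py <<'E'
from rig import r
import numpy as np, cv2
def snap(n,f):
    c=r.read_camera(n); np.savez(f'pics/{f}.npz',**c); cv2.imwrite(f'pics/{f}.png',c['color'][:,:,::-1]); return c
def world(c):
    d=c['depth']; v,u=np.indices(d.shape)
    P=np.stack([(u-c['cx'])/c['fx']*d,(v-c['cy'])/c['fy']*d,d],-1)
    W=(P-c['t'])@c['R']; W[d==0]=np.nan; return W
def proj(c,X):
    p=np.atleast_2d(X)@c['R'].T+c['t']; return np.c_[p[:,0]/p[:,2]*c['fx']+c['cx'],p[:,1]/p[:,2]*c['fy']+c['cy']]
E
python3 - <<'E'
from h import *
for n in('scene','side','wrist'):
    c=snap(n,n+'1'); print(n,-c['R'].T@c['t'],c['fx'])
s=r.sense(); print(s)
a=[cv2.imread(f'pics/{n}1.png') for n in('scene','wrist')]
E
```

```text
scene [0.10284307 0.79089839 0.81193808] 518.7281032382864
side [0.45769428 1.06236094 0.5500475 ] 442.67663341599507
wrist [0.64981152 0.06602214 0.37261847] 371.0316945086945
{'time': 0.15, 'q': array([-8.26163831e-02,  1.24346869e-01,  1.65136405e+00,  1.41377535e-05,
        1.36752131e+00, -8.26014413e-02]), 'joint_vel': array([-0.00097225, -0.00218528, -0.00602224,  0.00170309, -0.00111604,
       -0.00061089]), 'tau': array([ 3.58459238e-04, -4.24227583e+01, -3.66012383e+01, -4.16494640e-05,
        4.65309960e-03, -1.53378886e-05]), 'tcp_pos': array([6.49559728e-01, 2.20464241e-07, 2.55338621e-01]), 'orientation': array([ 7.07112839e-01,  7.07100248e-01, -5.24588045e-04, -6.30008479e-04]), 'force': array([0.19671165, 0.14152141, 0.05713963]), 'moment': array([0.02968604, 0.05298742, 0.00507331]), 'finger_gap': 0.08546405074633227}
```

View pics/scene1.png

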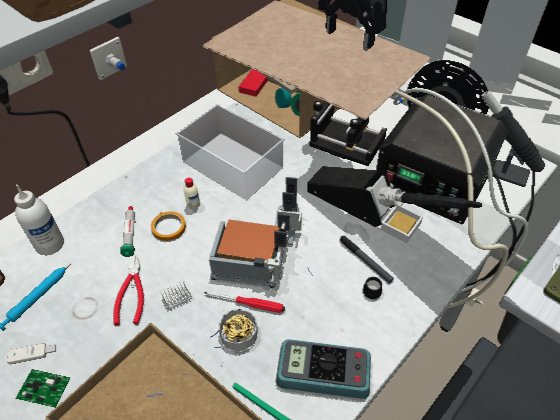

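View pics/wrist1.png

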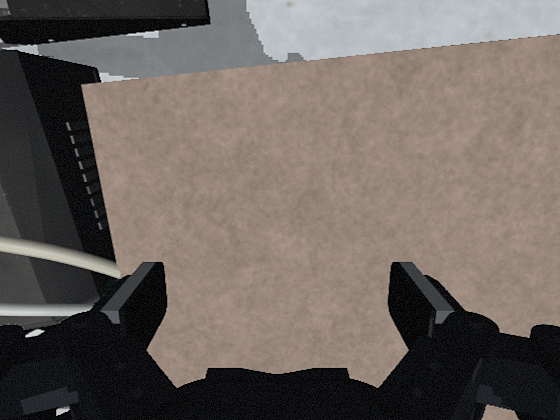

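The scene view shows the cassette at about (250,250), with the gate's end to the right near (285,215). The bin, iron holder and driver are around it. The wrist camera sees only the raised brown shelf.

Run:
```python
from h import *
a=cv2.imread('pics/scene1.png')[165:295,195:325]; a=cv2.resize(a,(520,520),interpolation=cv2.INTER_CUBIC)
b=cv2.imread('pics/side1.png'); cv2.imwrite('pics/c2.png',cv2.resize(a,(560,560))); 
c=dict(np.load('pics/scene1.npz')); W=world(c)
for p in [(250,240),(290,190),(280,225),(375,288),(240,330),(300,40),(420,60),(345,260),(245,303),(230,270)]: print(p,W[p[1],p[0]].round(3))
d=dict(np.load('pics/side1.npz')); 
u=proj(d,[W[240,250]])[0]; print(u)
```

```text
(250, 240) [0.549 0.399 0.052]
(290, 190) [0.557 0.279 0.087]
(280, 225) [0.521 0.347 0.071]
(375, 288) [0.325 0.31  0.02 ]
(240, 330) [0.441 0.534 0.03 ]
(300, 40) [ 0.817 -0.046  0.157]
(420, 60) [ 0.567 -0.17   0.151]
(345, 260) [0.41  0.285 0.001]
(245, 303) [0.479 0.485 0.012]
(230, 270) [0.541 0.461 0.029]
[263.55759548 226.12586014]
```

View pics/c2.png

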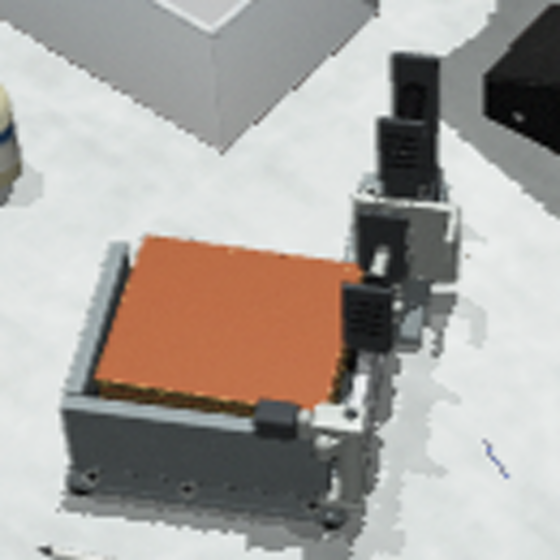

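View pics/side1.png

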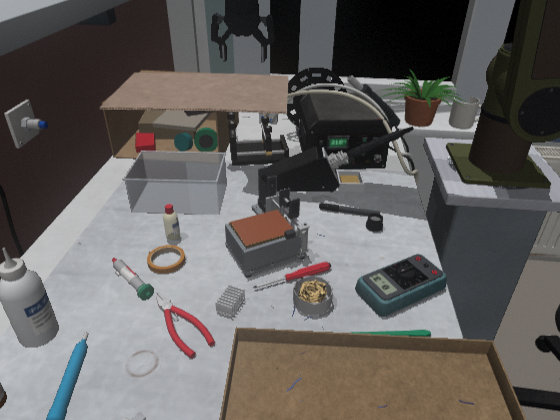

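The crop shows the board stack with a gap at the fence, the safety tabs at crop (365,320)/(380,240) and the main catch tabs at (405,155)/(415,90). I'll look from above next.

Request:
move_arm(xyz=[[5.2,-2.2,0],[5.2,-2.2,0],[5.2,-2.2,0],[5.2,-2.2,0],[5.2,-2.2,0],[5.2,-2.2,0],[0,0,0]], spin=[0,0,0,0,0,0,0], grip=[8.5,8.5,8.5,8.5,8.5,8.5,8.5], newtons=20)

```text
time: 1.02
tcp_pos: [0.5131, 0.32, 0.2525]
orientation: [0.708, 0.706, -0.002, -0.002]
force: [-0.4, -0.6, 0.6]
finger_gap: 0.0849
```

Run:
```python
from h import *
c=snap('wrist','w2'); print(r.sense()['tcp_pos'],-c['R'].T@c['t'],c['R'].round(3))
```

```text
[0.51390311 0.31860329 0.25247054] [0.51404612 0.38613279 0.3699573 ] [[ 1.    -0.004 -0.004]
 [-0.002 -0.965  0.262]
 [-0.005 -0.262 -0.965]]
```

View pics/w2.png

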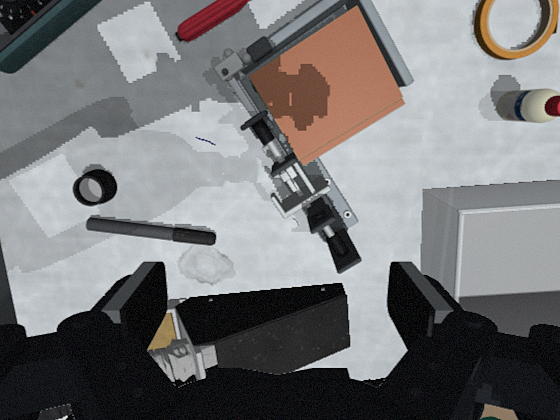

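The wrist view from above shows the cassette turned about 30°. Tab tops run from (250,125) to (345,245), the fence from (225,70) to (360,0), and the stack is at (325,90). I'll fit the pose from the tab tops and the fence top.

```bash
cat > fit.py <<'E'
from h import *
from scipy.optimize import minimize
def fit(c,x0,gate=0.):
    W=world(c).reshape(-1,3); col=c['color'].reshape(-1,3).astype(int)
    k=(W[:,2]>.0975)&(W[:,2]<.104)&(np.hypot(W[:,0]-x0[0],W[:,1]-x0[1])<.25); T=W[k][:,:2]
    f=(abs(W[:,2]-.054)<.0025)&(col[:,0]-col[:,2]<25); F=W[f][:,:2]
    def loc(P,p): 
        ca,sa=np.cos(p[2]),np.sin(p[2]); d=P-p[:2]; return np.c_[d[:,0]*ca+d[:,1]*sa,-d[:,0]*sa+d[:,1]*ca]
    def box(L,a,b,cc,d):
        return np.hypot(np.maximum(np.maximum(a-L[:,0],L[:,0]-b),0),np.maximum(np.maximum(cc-L[:,1],L[:,1]-d),0))
    def cost(p):
        L=loc(T,p); D=np.min([box(L,-.011,.011,y-.002,y+.002) for y in(-.042,-.082,-.136,-.176)],0)
        G=loc(F,p); E=np.minimum(box(G,.009,.123,-.004,0.004),box(G,.115,.121,-.09,-.004))
        return (np.minimum(D,.01)**2).sum()/len(T)+(np.minimum(E,.008)**2).mean()*.7
    b=min((minimize(cost,[x0[0]+dx,x0[1]+dy,x0[2]],method='Nelder-Mead',options=dict(xatol=1e-5,fatol=1e-11,maxiter=2000)) for dx in(-.01,0,.01) for dy in(-.01,0,.01)),key=lambda q:q.fun)
    return b.x,b.fun,loc,T,F,W,col
E
python3 - <<'E'
from fit import *
c=dict(np.load('pics/w2.npz')); W=world(c)
h=W[75,232]; print(h)
p,f,loc,T,F,W,col=fit(c,[h[0],h[1],.5]); print(p,np.degrees(p[2]),f,len(T))
L=loc(T,p)
for y in(-.042,-.082,-.136,-.176):
    k=abs(L[:,1]-y)<.01; print(y,k.sum(),np.percentile(L[k],[3,50,97],axis=0).round(4).tolist() if k.any() else '')
k=(abs(W[:,2]-.052)<.003)&(col[:,0]-col[:,2]>50); B=loc(W[k][:,:2],p)
B=B[(abs(B[:,0]-.06)<.08)&(abs(B[:,1]+.05)<.08)]
print('board z',np.median(W[k][:,2]),cv2.minAreaRect((B*1000).astype(np.float32)),np.percentile(B,[1,99],axis=0).round(4))
G=loc(F,p); G=G[(G[:,0]>.01)&(G[:,0]<.125)&(abs(G[:,1])<.012)]
print('fence y',np.percentile(G[:,1],[2,10,50,90,98]).round(4))
im=c['color'][:,:,::-1].copy(); ca,sa=np.cos(p[2]),np.sin(p[2])
def w(x,y,z): return [p[0]+x*ca-y*sa,p[1]+x*sa+y*ca,z]
for X in [(0,0,.082),(.061,-.004,.054),(0,-.156,.101),(0,-.062,.101),(.115,-.004,.054),(.009,-.004,.054),(.005,-.1,.03)]:
    cv2.drawMarker(im,tuple(int(v) for v in proj(c,w(*X))[0].round()),(0,255,0),0,8,1)
for z0,P in((.101,[(s*.011,y) for y in(-.042,-.082,-.136,-.176) for s in(-1,1)]),): 
    for q in P: cv2.circle(im,tuple(int(v) for v in proj(c,w(*q,z0))[0].round()),2,(255,0,0),-1)
cv2.imwrite('pics/o2.png',cv2.resize(im[0:290,180:440],None,fx=2.05,fy=2.05))
E
```

```text
[0.47793946 0.40834543 0.0658049 ]
[0.47313688 0.41098037 0.57230303] 32.7905482960602 2.377883634129271e-05 636
-0.042 166 [[-0.0106, -0.0438], [-0.0006, -0.042], [0.0093, -0.0401]]
-0.082 163 [[-0.0103, -0.0837], [-0.0002, -0.0816], [0.0092, -0.0799]]
-0.136 155 [[-0.0095, -0.1374], [0.0005, -0.1352], [0.0102, -0.1337]]
-0.176 152 [[-0.0093, -0.1773], [0.0008, -0.1749], [0.0104, -0.1735]]
board z 0.05193354437295372 ((61.002323150634766, -52.30121994018555), (80.82520294189453, 99.99867248535156), 88.52364349365234) [[ 0.0129 -0.0912]
 [ 0.1099 -0.0129]]
fence y [-0.0106 -0.0033 -0.0002  0.0034  0.0042]
```

View pics/o2.png

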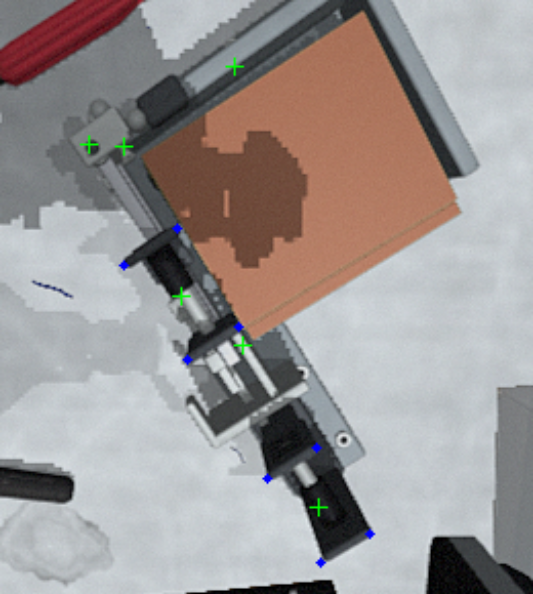

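The overlay fits to about 1–2 mm, and the axis needs about 0.5° of correction (θ≈33.3°). The stack's edge is at y ≈ -92 to -95, about 8–11 mm off the fence, with the gate shut. I'll spin the tool so that tool y is cassette +y (-123°), which leaves wrist range for opening the gate.

Request:
move_arm(xyz=[[0,0,0],[0,0,0],[0,0,0],[0,0,0],[0,0,0],[0,0,0],[0,0,0],[0,0,0],[0,0,0],[0,0,0],[0,0,0],[0,0,0],[0,0,0]], spin=[-10.3,-10.3,-10.3,-10.3,-10.3,-10.3,-10.3,-10.3,-10.3,-10.3,-10.3,-10.3,0], grip=[0,0,0,0,0,0,0,0,0,0,0,0,0])

```text
time: 2.7
tcp_pos: [0.5222, 0.2989, 0.2482]
orientation: [-0.309, 0.951, -0.003, -0.006]
force: [0.2, -0.6, -0.2]
finger_gap: -0.0
```

```bash
cat > plan.py <<'E'
from h import *
from scipy.spatial.transform import Rotation as Ro
O=np.array([.4721,.4110]); TH=.581
def C(x,y): ca,sa=np.cos(TH),np.sin(TH); return O+np.array([x*ca-y*sa,x*sa+y*ca])
def plan(x,y,z,g=0.,s=None):
    "target TCP in cassette m; g gate angle (tool y along +gate axis)"
    s=s or r.sense(); R=Ro.from_quat(s['orientation']).as_matrix()
    t=np.r_[C(x,y),z]; d=t-s['tcp_pos']
    yaw=np.arctan2(R[1,1],R[0,1]); want=TH+np.pi/2-g
    spin=-(want-yaw+np.pi)%(2*np.pi); spin=(np.pi-((want-yaw)%(2*np.pi)+np.pi)%(2*np.pi)) if 0 else -np.angle(np.exp(1j*(want-yaw)))
    ca,sa=np.cos(TH),np.sin(TH); e=s['tcp_pos'][:2]-O
    print('t',round(s['time'],2),'cass',np.round([e[0]*ca+e[1]*sa,-e[0]*sa+e[1]*ca,s['tcp_pos'][2]],4),'shift cm',(R.T@d*100).round(2),'spin',np.degrees(spin).round(2),'gap',round(s['finger_gap'],4),'F',s['force'].round(1),'q',s['q'].round(2))
E
python3 -c "
from plan import *
plan(.068,-.130,.2);plan(.068,-.130,.056)"
```

```text
t 2.7 cass [-0.0197 -0.1212  0.2482] shift cm [-8.78 -1.27  4.71] spin 2.67 gap -0.0 F [ 0.2 -0.6 -0.2] q [ 0.43  0.03  1.76 -0.    1.36 -1.76]
t 2.7 cass [-0.0197 -0.1212  0.2482] shift cm [-8.97 -1.24 19.11] spin 2.67 gap -0.0 F [ 0.2 -0.6 -0.2] q [ 0.43  0.03  1.76 -0.    1.36 -1.76]
```

Request:
move_arm(xyz=[[-3,-0.4,0],[-3,-0.4,0],[-3,-0.4,0],[0,0,3],[0,0,3],[0,0,0]], spin=[2.67,0,0,0,0,0], grip=[0,0,0,0,0,0])

```text
time: 3.45
tcp_pos: [0.6087, 0.3336, 0.1852]
orientation: [-0.273, 0.962, -0.004, -0.006]
force: [-0.3, -0.1, -0.1]
finger_gap: -0.0003
```

```bash
python3 -c "
from plan import *
plan(.068,-.130,.1);plan(.068,-.130,.056)"
```

```text
t 3.45 cass [ 0.0717 -0.1397  0.1852] shift cm [0.29 1.   8.52] spin -1.64 gap -0.0003 F [-0.3 -0.1 -0.1] q [ 0.43  0.27  1.6  -0.01  1.28 -1.7 ]
t 3.45 cass [ 0.0717 -0.1397  0.1852] shift cm [ 0.23  1.02 12.92] spin -1.64 gap -0.0003 F [-0.3 -0.1 -0.1] q [ 0.43  0.27  1.6  -0.01  1.28 -1.7 ]
```

Request:
move_arm(xyz=[[0.2,0.2,2.5],[0,0,2.5],[0,0,2.5],[0,0,2.2],[0,0,2],[0,0,0.8],[0,0,0]], spin=[-1.6,0,0,0,0,0,0], grip=[0,0,0,0,0,0,0])

```text
time: 4.32
tcp_pos: [0.6113, 0.3325, 0.0655]
orientation: [-0.281, 0.96, -0.003, 0.001]
force: [-0.0, 0.4, -0.1]
finger_gap: 0.0002
```

Run:
```python
from plan import *
plan(.068,-.0985,.056)
c=snap('wrist','w3'); d=snap('scene','s3')
a=cv2.resize(d['color'][165:295,195:325,::-1],(420,420),interpolation=cv2.INTER_CUBIC)
cv2.imwrite('pics/v3.png',np.hstack([cv2.resize(c['color'][:,:,::-1],(380,420)),a]))
```

```text
t 4.33 cass [ 0.0732 -0.142   0.0655] shift cm [0.57 4.35 0.92] spin -0.67 gap 0.0002 F [-0.   0.4 -0.1] q [ 0.42  0.39  1.67 -0.01  1.08 -1.71]
```

View pics/v3.png

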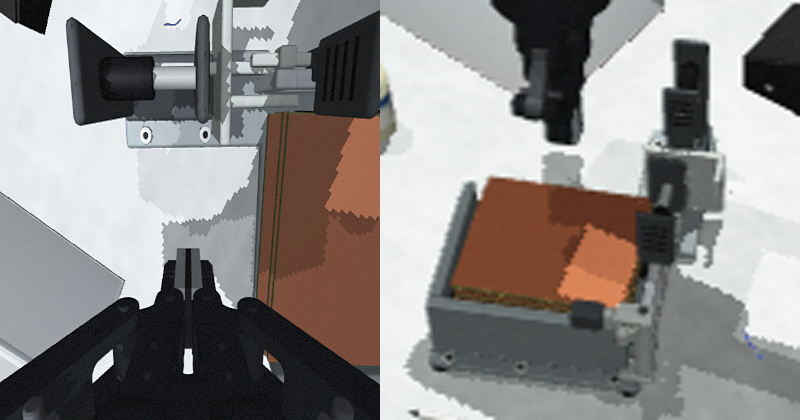

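The left half shows the closed fingers (188,260) in clear space beside the stack edge (265,300), above the base. The right half confirms the stack is still untouched. I'll lower the tool and push.

Request:
move_arm(xyz=[[0.4,0,0.9],[0,0.8,0],[0,0.8,0],[0,0.5,0],[0,0.3,0],[0,0,0]], spin=[-0.7,0,0,0,0,0], grip=[0,0,0,0,0,0])

```text
time: 5.18
tcp_pos: [0.5948, 0.3531, 0.0592]
orientation: [-0.288, 0.958, -0.003, 0.003]
force: [0.0, 0.1, 0.1]
finger_gap: 0.0003
```

```bash
python3 -c "
from plan import *
plan(.068,-.0985,.056)"
```

```text
t 5.17 cass [ 0.0708 -0.1157  0.0592] shift cm [0.28 1.73 0.31] spin 0.14 gap 0.0003 F [0.  0.1 0.1] q [ 0.46  0.39  1.68 -0.01  1.06 -1.69]
```

Request:
move_arm(xyz=[[0,0,0.5],[0.3,0.4,0.2],[0,0.4,0],[0,0.2,0],[0,0,0]], spin=[0,0,0,0,0], grip=[0,0,0,0,0])

```text
time: 5.8
tcp_pos: [0.5873, 0.3594, 0.0519]
orientation: [-0.287, 0.958, -0.003, 0.004]
force: [0.6, -1.5, -0.2]
finger_gap: 0.0
```

```bash
python3 -c "
from plan import *
plan(.068,-.0985,.056)"
```

```text
t 5.8 cass [ 0.068  -0.1063  0.0519] shift cm [-0.01  0.78 -0.42] spin 0.11 gap 0.0 F [ 0.6 -1.5 -0.2] q [ 0.47  0.39  1.7  -0.01  1.05 -1.67]
```

Request:
move_arm(xyz=[[0,0.3,0],[0,0.2,0],[0,0,0]], spin=[0,0,0], grip=[0,0,0])

```text
time: 6.18
tcp_pos: [0.5846, 0.3636, 0.0519]
orientation: [-0.287, 0.958, -0.004, 0.004]
force: [0.7, -0.2, 0.4]
finger_gap: 0.0002
```

```bash
python3 -c "
from plan import *
plan(.068,-.0985,.056)"
```

```text
t 6.17 cass [ 0.068  -0.1014  0.0519] shift cm [-0.    0.29 -0.41] spin 0.11 gap 0.0002 F [ 0.7 -0.2  0.4] q [ 0.48  0.39  1.7  -0.01  1.05 -1.67]
```

Request:
move_arm(xyz=[[0,0.3,0],[0,0.2,0],[0,0,0]], spin=[0,0,0], grip=[0,0,0])

```text
time: 6.55
tcp_pos: [0.5827, 0.366, 0.052]
orientation: [-0.288, 0.958, -0.006, 0.004]
force: [0.0, -1.0, 0.7]
finger_gap: -0.0
```

```bash
python3 -c "
from plan import *
plan(.068,-.0985,.056)"
```

```text
t 6.55 cass [ 0.0678 -0.0983  0.052 ] shift cm [-0.02 -0.03 -0.4 ] spin 0.14 gap -0.0 F [ 0.  -1.   0.7] q [ 0.49  0.39  1.7  -0.01  1.05 -1.66]
```

Request:
move_arm(xyz=[[0,0.3,0],[0,0.2,0],[0,0,0]], spin=[0,0,0], grip=[0,0,0])

```text
time: 6.92
tcp_pos: [0.5827, 0.366, 0.052]
orientation: [-0.288, 0.958, -0.01, 0.005]
force: [0.4, 0.4, 0.4]
finger_gap: 0.0001
```

Run:
```python
from plan import *
plan(.068,-.0985,.056)
d=snap('scene','s4'); c=snap('side','d4')
a=cv2.resize(d['color'][195:295,205:305,::-1],(400,400),interpolation=cv2.INTER_CUBIC)
b=cv2.resize(c['color'][190:280,215:315,::-1],(400,400),interpolation=cv2.INTER_CUBIC)
cv2.imwrite('pics/v4.png',np.hstack([a,b]))
```

```text
t 6.92 cass [ 0.0678 -0.0983  0.052 ] shift cm [-0.03 -0.03 -0.39] spin 0.17 gap 0.0001 F [0.4 0.4 0.4] q [ 0.49  0.39  1.7  -0.03  1.05 -1.65]
```

View pics/v4.png

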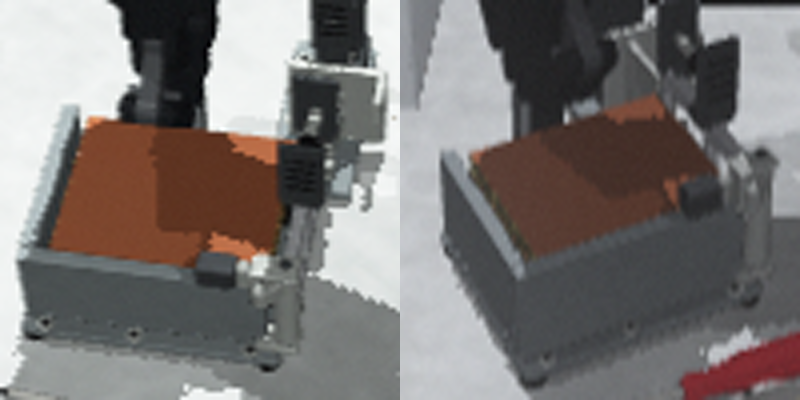

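Both views show the stack hard against the fence with no gap left at (120,255) left / (525,255) right. The TCP also stalled under the last push. One more firm tap to confirm by force, then I'll back off.

Request:
move_arm(xyz=[[0,0.3,0],[0,0.5,0]], spin=[0,0], grip=[0,0])

```text
time: 7.28
tcp_pos: [0.5825, 0.3666, 0.0523]
orientation: [-0.29, 0.957, -0.018, 0.008]
force: [11.8, -20.7, 0.5]
finger_gap: 0.0002
```

Request:
move_arm(xyz=[[0,-1,0],[0,-1.5,0],[0,-1,0],[0,0,-3],[0,0,-4],[0,0,-4],[0,0,-3],[0,0,0]], spin=[0,0,0,0,0,0,0,0], grip=[0,0,0,0,6,6,6,6])

```text
time: 8.28
tcp_pos: [0.598, 0.341, 0.1958]
orientation: [-0.289, 0.957, -0.015, 0.005]
force: [0.4, 0.4, 0.4]
finger_gap: 0.06
```

Run:
```python
from plan import *
plan(0,-.156,.090);plan(0,-.156,.17)
from fit import fit
c=snap('wrist','w5');d=snap('scene','s5');
for n,k in(('w',c),('s',d)):
    W=world(k).reshape(-1,3);col=k['color'].reshape(-1,3).astype(int)
    m=(abs(W[:,2]-.052)<.003)&(col[:,0]-col[:,2]>40)&(np.hypot(W[:,0]-.55,W[:,1]-.41)<.1)
    P=W[m][:,:2]-O; ca,sa=np.cos(TH),np.sin(TH); L=np.c_[P@[ca,sa],P@[-sa,ca]]
    print(n,m.sum(),np.percentile(L,[1,50,99],axis=0).round(4).tolist(),cv2.minAreaRect((L*1000).astype(np.float32)))
```

```text
t 8.28 cass [ 0.0668 -0.1276  0.1958] shift cm [ 6.71 -2.46 10.65] spin 0.35 gap 0.06 F [0.4 0.4 0.4] q [ 0.45  0.25  1.62 -0.03  1.28 -1.7 ]
t 8.28 cass [ 0.0668 -0.1276  0.1958] shift cm [ 6.7  -2.71  2.65] spin 0.35 gap 0.06 F [0.4 0.4 0.4] q [ 0.45  0.25  1.62 -0.03  1.28 -1.7 ]
w 14853 [[0.0119, -0.084], [0.057, -0.0451], [0.1082, -0.0063]] ((59.74162292480469, -45.093017578125), (80.55445098876953, 100.32344818115234), 89.58414459228516)
s 1537 [[0.0117, -0.0829], [0.0621, -0.0433], [0.1084, -0.006]] ((59.57008743286133, -44.29496765136719), (100.18038177490234, 80.66802978515625), 0.9882179498672485)
```

The tap read 24 N against the fence. Board centre y ≈ -44 to -45 within calibration, so the stack is flush. Now the main catch, aiming at y≈-160 with the jaws 60 mm open.

Request:
move_arm(xyz=[[2.5,-1,0],[2.5,-1,0],[1.5,-1,1],[0,0,1.5],[0,0,0]], spin=[0.3,0,0,0,0], grip=[6.2,6.2,6.2,6.2,6.2])

```text
time: 9.0
tcp_pos: [0.5525, 0.2753, 0.1543]
orientation: [-0.287, 0.958, -0.016, -0.007]
force: [0.0, -0.3, 0.6]
finger_gap: 0.0618
```

Run:
```python
from plan import *
plan(0,-.1595,.14);plan(0,-.1595,.088)
```

```text
t 9.0 cass [-0.0073 -0.1576  0.1543] shift cm [-0.76 -0.15  1.41] spin 0.1 gap 0.0618 F [ 0.  -0.3  0.6] q [ 0.39  0.15  1.8  -0.03  1.21 -1.75]
t 9.0 cass [-0.0073 -0.1576  0.1543] shift cm [-0.87 -0.02  6.61] spin 0.1 gap 0.0618 F [ 0.  -0.3  0.6] q [ 0.39  0.15  1.8  -0.03  1.21 -1.75]
```

Request:
move_arm(xyz=[[-0.6,0,1],[0,0,0.4],[0,0,0]], spin=[0,0,0], grip=[6.2,6.2,6.2])

```text
time: 9.38
tcp_pos: [0.5583, 0.2796, 0.1382]
orientation: [-0.288, 0.958, -0.016, -0.007]
force: [-0.6, 0.2, -0.3]
finger_gap: 0.0622
```

```bash
cat >> plan.py <<'E'
def tabs(c,zlo=.0965,zhi=.105):
    W=world(c).reshape(-1,3); m=(W[:,2]>zlo)&(W[:,2]<zhi)
    P=W[m][:,:2]-O; ca,sa=np.cos(TH),np.sin(TH); L=np.c_[P@[ca,sa],P@[-sa,ca]]
    L=L[(abs(L[:,0])<.1)&(L[:,1]>-.19)&(L[:,1]<-.0)]; return L
E
python3 - <<'E'
from plan import *
plan(0,-.1595,.088)
c=snap('wrist','w6'); cc=snap('scene','s6')
for k in(c,cc):
  L=tabs(k)
  for y in(-.042,-.082,-.136,-.176):
    q=L[abs(L[:,1]-y)<.012]; print(y,len(q),np.percentile(q,[3,50,97],axis=0).round(4).tolist() if len(q)>3 else '')
E
```

```text
t 9.38 cass [-0.     -0.1572  0.1382] shift cm [-0.12 -0.1   5.02] spin 0.16 gap 0.0622 F [-0.6  0.2 -0.3] q [ 0.39  0.18  1.8  -0.03  1.18 -1.75]
-0.042 631 [[-0.0102, -0.0455], [-0.0005, -0.0441], [0.0096, -0.0413]]
-0.082 530 [[-0.0107, -0.0852], [-0.0009, -0.0839], [0.0092, -0.0814]]
-0.136 419 [[-0.0104, -0.1388], [-0.0006, -0.1371], [0.0096, -0.1351]]
-0.176 419 [[-0.0104, -0.1786], [-0.0008, -0.1764], [0.0094, -0.1748]]
-0.042 38 [[-0.0101, -0.0434], [-0.0004, -0.0398], [0.0093, -0.038]]
-0.082 36 [[-0.0111, -0.0827], [-0.0019, -0.08], [0.0089, -0.0781]]
-0.136 38 [[-0.0104, -0.1359], [-0.0003, -0.1334], [0.0101, -0.131]]
-0.176 12 [[-0.0105, -0.1752], [-0.0077, -0.1741], [-0.0046, -0.1719]]
```

View pics/w6.png

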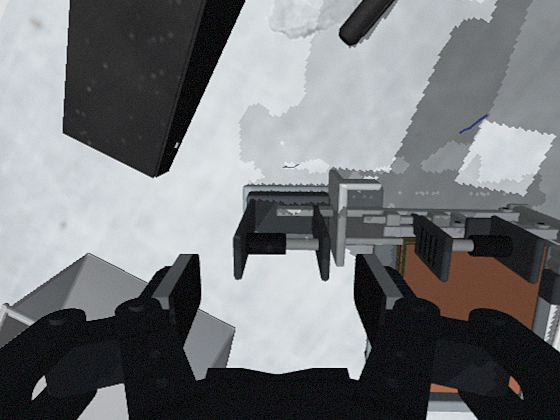

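The wrist view shows the main tabs at (240,245) and (325,245) between the fingers. An upright bracket at (340,215) sits right beside the moving tab, so I'll check its height and clearance before descending.

Run:
```python
from plan import *
c=dict(np.load('pics/w6.npz')); W=world(c); ca,sa=np.cos(TH),np.sin(TH)
for v in (180,200,220,240,260):
    print(v,[(u,*(np.r_[(W[v,u,:2]-O)@[ca,sa],(W[v,u,:2]-O)@[-sa,ca],W[v,u,2]]*1000).round().astype(int)) for u in (318,326,333,338,343,348,354,362,375)])
```

```text
180 [(318, np.int64(-18), np.int64(-132), np.int64(0)), (326, np.int64(-18), np.int64(-127), np.int64(1)), (333, np.int64(-25), np.int64(-127), np.int64(39)), (338, np.int64(-27), np.int64(-126), np.int64(52)), (343, np.int64(-28), np.int64(-123), np.int64(52)), (348, np.int64(-28), np.int64(-120), np.int64(52)), (354, np.int64(-28), np.int64(-117), np.int64(52)), (362, np.int64(-28), np.int64(-112), np.int64(52)), (375, np.int64(-28), np.int64(-105), np.int64(51))]
200 [(318, np.int64(-10), np.int64(-134), np.int64(25)), (326, np.int64(-10), np.int64(-129), np.int64(26)), (333, np.int64(-14), np.int64(-127), np.int64(42)), (338, np.int64(-18), np.int64(-126), np.int64(61)), (343, np.int64(-18), np.int64(-124), np.int64(62)), (348, np.int64(-6), np.int64(-113), np.int64(10)), (354, np.int64(-6), np.int64(-108), np.int64(10)), (362, np.int64(-6), np.int64(-103), np.int64(9)), (375, np.int64(-7), np.int64(-94), np.int64(10))]
220 [(318, np.int64(-10), np.int64(-138), np.int64(73)), (326, np.int64(3), np.int64(-129), np.int64(27)), (333, np.int64(-3), np.int64(-127), np.int64(48)), (338
[... 522 characters left out ...]
4(4), np.int64(-123), np.int64(62)), (348, np.int64(6), np.int64(-119), np.int64(58)), (354, np.int64(6), np.int64(-116), np.int64(58)), (362, np.int64(5), np.int64(-112), np.int64(58)), (375, np.int64(5), np.int64(-105), np.int64(59))]
260 [(318, np.int64(6), np.int64(-139), np.int64(88)), (326, np.int64(1), np.int64(-136), np.int64(100)), (333, np.int64(41), np.int64(-120), np.int64(1)), (338, np.int64(16), np.int64(-125), np.int64(62)), (343, np.int64(16), np.int64(-122), np.int64(62)), (348, np.int64(41), np.int64(-109), np.int64(1)), (354, np.int64(41), np.int64(-104), np.int64(0)), (362, np.int64(-11), np.int64(-126), np.int64(128)), (375, np.int64(-11), np.int64(-121), np.int64(128))]
```

The bracket top is at z 62, so I'll stop with the TCP at z≈0.093 (tips ≈0.068).

Request:
move_arm(xyz=[[0,0,2],[-0.1,-0.1,1.5],[0,0,0.6],[0,0,0]], spin=[0,0,0,0], grip=[6,6,6,6])

```text
time: 9.98
tcp_pos: [0.5594, 0.2776, 0.0947]
orientation: [-0.288, 0.958, -0.016, -0.007]
force: [0.8, 0.2, -0.4]
finger_gap: 0.0601
```

```bash
python3 -c "
from plan import *
plan(0,-.1595,.093)"
```

```text
t 9.97 cass [-0.0002 -0.1594  0.0947] shift cm [-0.02 -0.    0.17] spin 0.15 gap 0.0601 F [ 0.8  0.2 -0.4] q [ 0.39  0.23  1.82 -0.03  1.11 -1.75]
```

Request:
move_arm(xyz=[[0,0,0],[0,0,0],[0,0,0],[0,0,0],[0,0,0],[0,0,0]], spin=[0,0,0,0,0,0], grip=[5,4.5,4,3.5,3.3,3.3], newtons=20)

```text
time: 10.72
tcp_pos: [0.5606, 0.2765, 0.0963]
orientation: [-0.287, 0.958, -0.016, -0.006]
force: [-0.9, 1.0, 0.1]
finger_gap: 0.0345
```

```bash
cat > gate.py <<'E'
from plan import *
def gate(k):
    "gate angle from safety tab tops"
    L=tabs(k,.0965,.105); rr=np.hypot(*L.T); a=np.arctan2(-L[:,0],-L[:,1])
    o=[(int(m.sum()),np.median(rr[m]).round(4),np.median(a[m]).round(3)) for m in((rr>.036)&(rr<.049),(rr>.068)&(rr<.092))]
    return o
E
python3 - <<'E'
from gate import *
plan(0,-.1595,.093)
print(gate(snap('scene','s7')),gate(snap('wrist','w7')),gate(dict(np.load('pics/w6.npz'))))
E
```

```text
t 10.72 cass [ 1.00e-04 -1.61e-01  9.63e-02] shift cm [0.01 0.16 0.33] spin 0.09 gap 0.0345 F [-0.9  1.   0.1] q [ 0.38  0.23  1.82 -0.03  1.11 -1.75]
[(38, np.float64(0.0407), np.float64(0.16)), (42, np.float64(0.0803), np.float64(0.144))] [(0, np.float64(nan), np.float64(nan)), (1146, np.float64(0.0843), np.float64(0.15))] [(631, np.float64(0.0445), np.float64(0.012)), (530, np.float64(0.0842), np.float64(0.011))]
  return _methods._mean(a, axis=axis, dtype=dtype,
  ret = ret.dtype.type(ret / rcount)
```

Fully squeezed at 34.5 mm, and the gate is ajar at ≈0.145. I'll open the jaws, rise, then move to the safety catch and turn with the gate (+8.3°).

Request:
move_arm(xyz=[[0,0,0],[0,0,0],[0,0,0],[0,0,-1.5],[0,0,-2],[0,0,-1.5],[0,0,0]], spin=[0,0,0,0,0,0,0], grip=[4.5,6,6,6,6,6,6])

```text
time: 11.7
tcp_pos: [0.5622, 0.2792, 0.1523]
orientation: [-0.288, 0.958, -0.017, -0.003]
force: [0.7, 0.1, 0.8]
finger_gap: 0.0603
```

Run:
```python
from gate import *
a=.145; rr=.060
plan(-rr*np.sin(a),-rr*np.cos(a),.145,a);plan(-rr*np.sin(a),-rr*np.cos(a),.092,a)
```

```text
t 11.7 cass [ 0.003  -0.1597  0.1523] shift cm [ 1.12 10.05  0.43] spin 8.5 gap 0.0603 F [0.7 0.1 0.8] q [ 0.39  0.17  1.78 -0.04  1.2  -1.75]
t 11.7 cass [ 0.003  -0.1597  0.1523] shift cm [ 1.04 10.21  5.73] spin 8.5 gap 0.0603 F [0.7 0.1 0.8] q [ 0.39  0.17  1.78 -0.04  1.2  -1.75]
```

Request:
move_arm(xyz=[[0.4,3.2,0],[0.4,3.2,0],[0.2,2.5,0],[0,0.5,0],[0,0,0]], spin=[4,4,0,0,0], grip=[5.6,5.6,5.6,5.6,5.6])

```text
time: 12.32
tcp_pos: [0.5065, 0.3566, 0.1496]
orientation: [-0.217, 0.976, -0.018, -0.002]
force: [-0.7, 0.2, -0.1]
finger_gap: 0.056
```

Run:
```python
from gate import *
a=.145; rr=.061
plan(-rr*np.sin(a),-rr*np.cos(a),.095,a)
W=world(snap('wrist','w8')).reshape(-1,3); P=W[:,:2]-O; ca,sa=np.cos(TH),np.sin(TH); L=np.c_[P@[ca,sa],P@[-sa,ca],W[:,2]]
m=(np.hypot(L[:,0],L[:,1])<.036)&(L[:,2]<.11); 
for x in np.arange(-.03,.03,.01): print([(round(float(np.nanmax(L[m&(abs(L[:,0]-x)<.005)&(abs(L[:,1]-y)<.005),2],initial=0)),3)) for y in np.arange(-.035,.015,.01)])
print(gate(dict(np.load('pics/w8.npz'))))
```

```text
t 12.32 cass [-0.0011 -0.0644  0.1496] shift cm [0.76 0.48 5.45] spin 0.15 gap 0.056 F [-0.7  0.2 -0.1] q [ 0.54  0.15  1.8  -0.04  1.2  -1.46]
[0.0, 0.002, 0.002, 0.002, 0.003]
[0.001, 0.002, 0.003, 0.003, 0.003]
[0.061, 0.061, 0.06, 0.071, 0.071]
[0.061, 0.061, 0.061, 0.073, 0.073]
[0.053, 0.054, 0.054, 0.072, 0.072]
[0.054, 0.054, 0.054, 0.07, 0.07]
[(386, np.float64(0.0435), np.float64(0.156)), (383, np.float64(0.0826), np.float64(0.153))]
```

View pics/w8.png

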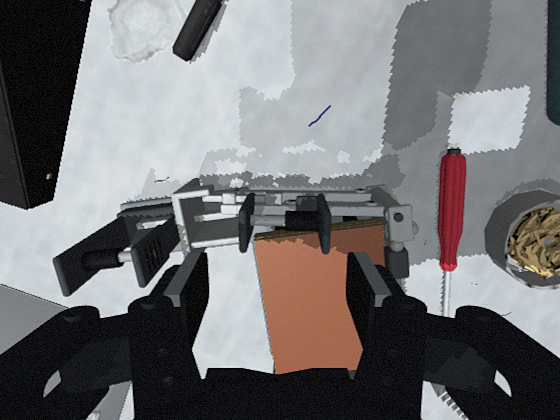

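The view shows the safety tabs at (247,222) and (322,222) centred between the fingers, with the gate slightly ajar. The driver at (452,200) is clear. Descending.

Request:
move_arm(xyz=[[0.7,0.4,1],[0,0,2],[0,0,1.5],[0,0,0.6],[0,0,0]], spin=[0.1,0,0,0,0], grip=[5.6,5.6,5.6,5.6,5.6])

```text
time: 13.0
tcp_pos: [0.4984, 0.3524, 0.0928]
orientation: [-0.215, 0.976, -0.019, -0.004]
force: [0.6, -0.2, 0.1]
finger_gap: 0.056
```

Run:
```python
from gate import *
a=.145; rr=.0595
plan(-rr*np.sin(a),-rr*np.cos(a),.095,a)
```

```text
t 13.0 cass [-0.0102 -0.0634  0.0928] shift cm [-0.09  0.47 -0.23] spin -0.14 gap 0.056 F [ 0.6 -0.2  0.1] q [ 0.54  0.2   1.85 -0.04  1.1  -1.45]
```

Request:
move_arm(xyz=[[-0.1,0.4,-0.2],[0,0,0],[0,0,0],[0,0,0],[0,0,0],[0,0,0],[0,0,0]], spin=[0,0,0,0,0,0,0], grip=[5.4,5,4.5,4,3.6,3.3,3.3], newtons=30)

```text
time: 13.88
tcp_pos: [0.4976, 0.3593, 0.0973]
orientation: [-0.215, 0.976, -0.016, -0.002]
force: [-0.4, 0.2, -0.1]
finger_gap: 0.0347
```

Run:
```python
from gate import *
a=.145; rr=.0578
plan(-rr*np.sin(a),-rr*np.cos(a),.095,a)
s=r.sense()
```

```text
t 13.88 cass [-0.0071 -0.0572  0.0973] shift cm [ 0.12 -0.01  0.23] spin -0.12 gap 0.0347 F [-0.4  0.2 -0.1] q [ 0.55  0.2   1.85 -0.03  1.11 -1.44]
```

Squeezed fully (34.7 mm). I'll swing the gate in stages along the arc (ρ≈58 mm): tool +x opens, with positive spin.

Request:
move_arm(xyz=[[0.5,0.03,0],[0.6,0.03,0],[0.6,0.03,0],[0.6,0.03,0],[0,0,0]], spin=[5,6,6,6,0], grip=[3.3,3.3,3.3,3.3,3.3])

```text
time: 14.5
tcp_pos: [0.4745, 0.3536, 0.0973]
orientation: [-0.01, 1.0, -0.016, 0.0]
force: [0.4, 0.2, 0.8]
finger_gap: 0.0345
```

```bash
cat >> gate.py <<'E'
def arc(target,rho=.0577):
    s=r.sense(); ca,sa=np.cos(TH),np.sin(TH); e=s['tcp_pos'][:2]-O; x,y=e@[ca,sa],e@[-sa,ca]
    print('rho',np.hypot(x,y).round(4),'ang',np.arctan2(-x,-y).round(3)); plan(-rho*np.sin(target),-rho*np.cos(target),.097,target,s)
E
python3 - <<'E'
from gate import *
arc(.52)
print(gate(snap('scene','s9')))
E
```

```text
rho 0.0574 ang 0.539
t 14.5 cass [-0.0295 -0.0493  0.0973] shift cm [-0.11 -0.02  0.03] spin -2.33 gap 0.0345 F [0.4 0.2 0.8] q [ 0.56  0.16  1.9  -0.03  1.1  -1.01]
[(12, np.float64(0.0398), np.float64(0.825)), (52, np.float64(0.0728), np.float64(0.608))]
```

Request:
move_arm(xyz=[[0.6,0.03,0],[0.6,0.03,0],[0.6,0.03,0],[0.6,0.03,0],[0.6,0.03,0],[0,0,0]], spin=[6,6,6,6,6,0], grip=[3.3,3.3,3.3,3.3,3.3,3.3])

```text
time: 15.3
tcp_pos: [0.4452, 0.3605, 0.0974]
orientation: [0.252, 0.968, -0.017, 0.003]
force: [-1.8, 0.7, -0.1]
finger_gap: 0.0349
```

Run:
```python
from gate import *
arc(1.66)
```

```text
rho 0.0572 ang 1.071
t 15.3 cass [-0.0502 -0.0274  0.0974] shift cm [ 3.22  0.86 -0.03] spin 32.64 gap 0.0349 F [-1.8  0.7 -0.1] q [ 0.6   0.12  1.94 -0.03  1.11 -0.45]
```

Request:
move_arm(xyz=[[0.6,0.03,0],[0.6,0.03,0],[0.6,0.03,0],[0.6,0.03,0],[0.6,0.03,0],[0.5,0.03,0],[0,0,0]], spin=[6,6,6,6,6,5,0], grip=[3.3,3.3,3.3,3.3,3.3,3.3,3.3])

```text
time: 16.18
tcp_pos: [0.4213, 0.3853, 0.0974]
orientation: [0.531, 0.847, -0.017, 0.006]
force: [-0.9, -1.1, 1.0]
finger_gap: 0.0343
```

Run:
```python
from gate import *
arc(1.68)
c=snap('wrist','w10'); d=snap('scene','s10'); print(gate(c),gate(d))
a=cv2.resize(d['color'][165:345,195:375,::-1],(420,420),interpolation=cv2.INTER_CUBIC)
cv2.imwrite('pics/v10.png',np.hstack([cv2.resize(c['color'][:,:,::-1],(380,420)),a]))
```

```text
rho 0.057 ang 1.683
t 16.18 cass [-0.0566  0.0064  0.0974] shift cm [-0.02 -0.07  0.04] spin -1.26 gap 0.0343 F [-0.9 -1.1  1. ] q [ 0.66  0.12  1.94 -0.02  1.11  0.22]
[(207, np.float64(0.0421), np.float64(1.509)), (49, np.float64(0.074), np.float64(1.56))] [(5, np.float64(0.0418), np.float64(1.529)), (0, np.float64(nan), np.float64(nan))]
  return _methods._mean(a, axis=axis, dtype=dtype,
  ret = ret.dtype.type(ret / rcount)
```

View pics/v10.png

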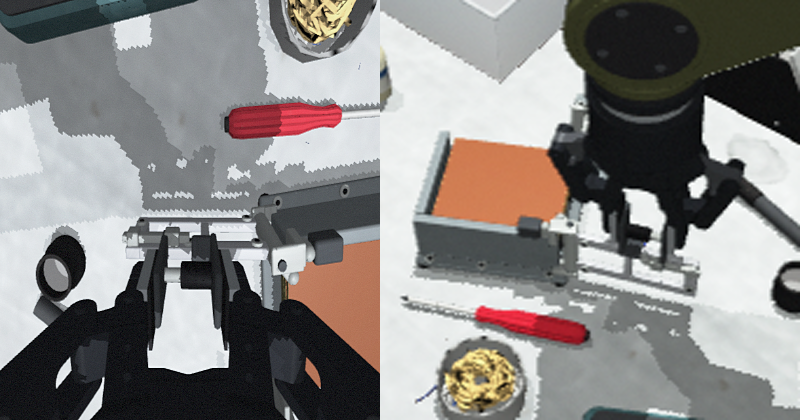

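The left half shows both tabs squeezed between the fingers at (155–215,270), with the gate at row 225 turned slightly past the fence line. The right half shows the gate wide open, the stack flush, and the driver and tin undisturbed. I'll check the gate angle from the panel's points.

Run:
```python
from gate import *
for n in('w10','s10'):
    W=world(dict(np.load(f'pics/{n}.npz'))).reshape(-1,3); P=W[:,:2]-O; ca,sa=np.cos(TH),np.sin(TH); L=np.c_[P@[ca,sa],P@[-sa,ca]]
    m=(W[:,2]>.05)&(W[:,2]<.064)&(L[:,0]<-.015)&(L[:,0]>-.125)&(abs(L[:,1])<.06); Q=L[m]
    v=cv2.fitLine(Q.astype(np.float32),cv2.DIST_HUBER,0,.01,.01).ravel(); print(n,m.sum(),v.round(4),'angle',np.pi/2-np.arctan(v[1]/v[0]),np.median(np.arctan2(-Q[:,0],-Q[:,1])))
for n,p in(('loupe',[.325,.31]),):
    for f in('s5','s10'):
        W=world(dict(np.load(f'pics/{f}.npz'))).reshape(-1,3); m=(W[:,2]>.018)&(W[:,2]<.034)&(np.hypot(W[:,0]-p[0],W[:,1]-p[1])<.03); print(n,f,m.sum(),np.median(W[m],axis=0))
```

```text
w10 3915 [ 0.9851 -0.1721 -0.0615  0.0113] angle 1.743714 1.7606085286266926
s10 302 [ 0.9821 -0.1884 -0.0606  0.0127] angle 1.7603124 1.778310775852471
loupe s5 233 [0.33115785 0.30808424 0.02200393]
loupe s10 238 [0.33134128 0.30791925 0.02199094]
```

Run:
```python
from gate import *
arc(1.68); print(r.sense()['joint_vel'].round(3)); r.sign_off()
```

```text
rho 0.0569 ang 1.683
t 16.27 cass [-0.0566  0.0064  0.0974] shift cm [-0.02 -0.08  0.05] spin -1.3 gap 0.0345 F [-2.8 -1.5  1.5] q [ 0.66  0.12  1.94 -0.02  1.11  0.22]
[-0.002 -0.002  0.     0.003 -0.001  0.011]
the job is handed in; nothing more can be done
```

The job is done and handed in at 16.3 s. The boards are flush, and the gate stands wide open, held there with the safety tabs still squeezed.

- **Boards:** I pushed the stack over until the arm stalled against the fence at about 24 N. Afterwards the top board's centre measured y ≈ -44 to -45 mm, against -44 for flush. I did not measure the four lower boards one by one.
- **Main catch:** It was squeezed fully (34.5 mm), and the gate sprang ajar to about 0.145 rad. I then let it go.
- **Safety catch and gate:** The tabs read 34.5 mm at the end, a little tighter than the 35.5 mm nominal. The gate went past its detent and came to rest holding still.
- **Gate angle:** The checks disagreed slightly. The gripper pose gives about 1.68–1.70 rad, and the panel's depth points give about 1.74–1.76. The estimate from the tab tops was lower (1.51–1.56), just short of square, but it came from partly hidden points, so I discounted it. The two I trust are past square (1.57) and short of the stop (1.9).
- **Other things on the bench:** The loupe measured unmoved to about 0.2 mm. The driver and tin look undisturbed in the last picture. I did not check the marker separately.

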